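Set the tumble polisher's speed by counting clicks, then start it

TASK

Set the tumble polisher to speed 4: with a closed fingertip, push the lever of the selector on the control box round until it rests in the fourth click clockwise from the off dot, then press the button on the start station fully down and let it come back up. Only touch: do not grip or force the selector, do not drag or lift the control box or the start station, and leave the small tin standing on the box and the other things on the bench where they are.

Things in the scene. Friction and masses are not known exactly. Their poses are not given: they have to be found in the camera images.
- control_box: loose grey metal box, 170 (x) x 190 (y) x 55 mm high, about 2.2 kg, flat on the bench; origin at the centre of its underside, x towards its far side, y to its left as seen from the robot, z up. On its top: a black lever selector, and a small tin near its right front corner
- selector_axis (a point): the selector's turning axis, at the height of the box's top face (55 mm above the bench), 5 mm along +x and 22 mm along +y from the box's centre; axes as the box's. Each click resists with about 0.1 N m (2 to 4 N at the lever's end); once clearly past half-way between two positions the selector snaps by itself into the next and stays there
- speed_selector (a joint): selector angle (rad), clockwise from above: 0 = off stop, lever pointing along the box's +y to a round dot on the panel; pi = last stop, along -y, by way of +x. Detents every pi/6 (30 degrees): off and speeds 1 to 6, each speed marked by a tick on the panel, growing longer from 1 to 6. Starts in off or speed 1, 2 or 3
- lever_tip (a point): middle of the top edge at the lever's pointing end, 46 mm from the axis, 36 mm above the box's top; moves with it. The lever is a black upright bar 14 mm thick, from 20 mm behind the axis to 46 mm ahead (pointing end, white line on top), side faces upright from 10 to 36 mm above the box's top; under it a round hub of radius 22 mm, up to 14 mm above the box's top
- start_station: loose grey metal box, 90 x 90 x 45 mm high, about 1 kg, flat on the bench, with one round push button in the middle of its top; origin at the centre of its underside, z up. It and the control box stand side by side, either one on the left
- start_button_top (a point): centre of the top of the round grey push button (34 mm across, in a black collar 50 mm across that stands 12 mm above the station), 67 mm above the bench when up; moves with the button
- start_button (a joint): travel of the button (m): 0 = up, 0.006 = fully down (5 N); springs back up when released
- washer_tin: bystander: small open steel tin, 34 mm across, 26 mm high, loose on top of the control box at its right front corner (60 mm along -x, 67 mm along -y of the box's centre, within 6 mm); origin under its centre
- screwdriver: bystander: screwdriver 200 mm long lying along x between the two boxes
- hammer: bystander: hammer 260 mm long lying along x on the far left
- phone: bystander: black phone, 150 (x) x 75 x 9 mm, lying on the far right
- water_bottle: bystander: bottle, 64 mm across, 180 mm high, standing on the left; origin under its centre
- mug: bystander: mug, 80 mm across, 95 mm high, standing on the right; origin under its centre
- stake: bystander: steel forming stake, foot 90 mm across, 122 mm high, standing beyond the boxes; origin under its centre
Mind the look-alikes: they are no part of the job. Leave any blue or green look-alike of the start_station alone.

How it is judged:
By the outcome, as a careful person would: the job done as asked, in the order asked, and still so for the second after the job is handed in, with the robot touching nothing.
It also fails if it takes over 58 s, if anything falls off the work surface, if the arm or the gripper's body presses on something with over 40 N, if the wrist force passes 120 N, or if a joint passes its speed limit or range.

ROBOT

A 7-joint arm with a two-finger parallel gripper is mounted at the origin on the work surface. World frame = base frame: x ahead of the robot, y to its left, z up, the work surface at z = 0. Lengths are in m, angles in degrees, forces in N, time in s.
With the tool pointing down it reaches from about 0.425 to 0.95 m from the base axis. Payload 4.7 kg.
Tool frame: the origin (TCP) lies between the finger pads; the fingertips stand 14 mm ahead of it and the grasp point (between the pads) lies 5 mm behind it; z points along the fingers, x is the direction in which the jaws open and shut, and the axes are right-handed (so a half turn about z gives the same grasp; the last joint's range is limited). The gripper opens to 85 mm and grips with 20 to 120 N. Pads are 22 mm wide; open, the fingers measure 114 mm over their backs; the gripper's body (76 mm by 85 mm) begins 54 mm behind the grasp point. The pads swing forward as they close: fully open they stand 13 mm farther back than shut.
Start: joints at [-72.531, 26.849, -2.785, 87.806, 1.381, 65.374, -4.715], TCP at [0.221, 0.638, 0.245] pointing down, gripper open.
Joint ranges: [-148.3, 148.3], [-19.14, 114.17], [-79.39, 73.82], [5.75, 140.21], [-59.74, 239.74], [12.07, 113.84], [-152.46, 152.46]. Speed limits (degrees/s): [147.25, 147.25, 180, 180, 180, 180, 180].

INTERFACE

Orientations are given as a 3x3 rotation matrix whose columns are the frame's x, y, z axes.
In Python, from rig import robot gives the robot as it stands. The module is installed in compiled form; this text tells all that it offers.
- The arm moves only by the tool arm_command, never from a script. Its argument "rows" is text: rows parted by semicolons, each of 5 numbers parted by spaces: the shift along the tool's x, y, z in m, then the turn about the tool's z in rad, then the finger opening in m, from 0 to 0.0854. In form: x y z turn gripper; .... A call has 1 to 10 rows; each row shifts and turns the commanded pose from where the row before left it, along the tool's axes as they then stand; what a row does not reach is not made up. A row lasts 1/8 s, in which the tool goes at most 62.5 mm and 10.7 degrees, less where a joint would pass 70% of its speed; a pose out of reach is approached as far as the arm can. A call with a gripper value outside its range is refused whole. The fingers move at their own pace and stop on an object; the grip force is fixed at half the most. Time passes only in rows, so rows that do not move let the fingers close. It gives the time, the measured TCP pose, the force and the opening at its end, in the units of the state.
- robot.read_state(): the state, without advancing time (a new reading comes with each control period).
- robot.grab_frame(name): name is "scene" or "top"; returns the picture (420x560x3 uint8, red, green, blue); there is no depth.
- robot.get_calibration(name): a dict with "fx", "fy", "cx", "cy" (pixels), "extrinsics" (4x4, takes a point from world to camera coordinates). Camera axes: x right, y down, z forward; pixel columns grow to the right and rows downward; lengths in m; the calibration is good to about 2 mm. A picture is of the moment at which its call begins. get_calibration takes no time and is no camera call.
- robot.finish_job(): hands the job in, once; it reports no verdict.
The state is a dict: "clock": time; "joint_positions": joint angles; "dq": joint speeds; "joint_efforts": joint torques, N m; "tcp_pos": TCP position; "tcp_rot": TCP orientation; "force": force on the tool from outside, world axes, zero at the start; "torque": the same for the moment, N m; "opening": finger opening in m.
Only numpy, scipy, OpenCV 4.12 (cv2) and the standard library are available. Lean on these libraries where they do the work, as an engineer would, in place of code of your own. Each camera call takes 0.05 s, during which the arm holds its last target. There are 200 camera calls.

## Working session

There is one attempt and no reset: what is moved stays moved. The work goes in short steps, Python scripts to look and compute and a tool call to move; the robot and the scene stay as the last step left them, time stands still between calls to the robot, and variables do not carry over. Pictures are saved under pics/ and viewed, about 8 in all and at most 12, crops included, and the job is handed in when it is done.

Besides the shell and the picture viewer there is one more tool, called after ">>>" in YAML: its name, and indented under it one key for each argument. arm_command: Moves the arm, as the interface text tells. Its arguments: {"type":"object","properties":{"rows":{"type":"string"}},"required":["rows"]}

```bash
mkdir -p pics
python3 - <<'E'
from rig import robot
import cv2,numpy as np
for n in("scene","top"):
    im=robot.grab_frame(n); np.save(f'pics/{n}0.npy',im)
    cv2.imwrite(f'pics/{n}0.png',im[:,:,::-1])
    c=robot.get_calibration(n); print(n,{k:(np.round(v,3).tolist() if k=='extrinsics' else v) for k,v in c.items()})
s=robot.read_state(); print(s['clock'],s['tcp_pos'],np.round(s['tcp_rot'],3).tolist(),s['force'],s['opening'])
E
```

```text
scene {'fx': 409.68496341459837, 'fy': 409.68496341459837, 'cx': 277.52662345567444, 'cy': 214.24754381353773, 'extrinsics': [[0.041, 0.999, 0.012, 0.013], [0.806, -0.026, -0.591, -0.388], [-0.59, 0.034, -0.806, 1.594], [0.0, 0.0, 0.0, 1.0]]}
top {'fx': 480.692609046615, 'fy': 480.692609046615, 'cx': 274.6141197731357, 'cy': 209.35033397167646, 'extrinsics': [[-0.018, -1.0, 0.005, -0.056], [-0.989, 0.017, -0.147, 0.542], [0.147, -0.008, -0.989, 1.441], [0.0, 0.0, 0.0, 1.0]]}
0.1 [0.22096927 0.63729093 0.24435929] [[0.328, 0.945, -0.001], [0.945, -0.328, -0.002], [-0.002, 0.0, -1.0]] [-0.17250808 -0.36082224 -0.09099712] 0.08517965849012939
```

View pics/scene0.png

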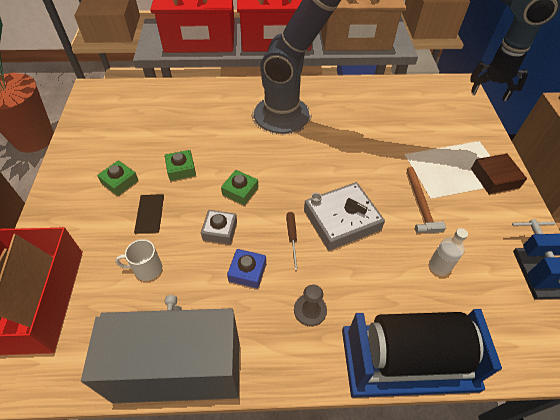

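View pics/top0.png

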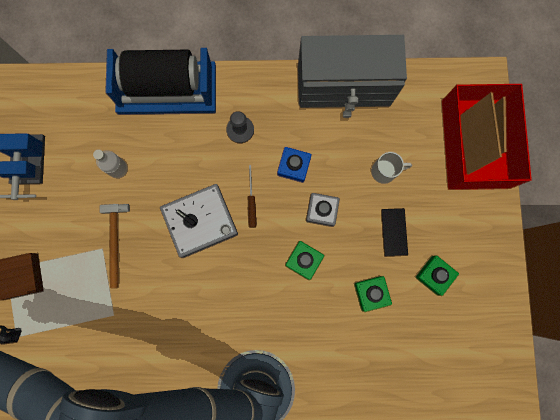

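The top view shows the control box at (199,220), with its lever pointing upper left and the tin at (225,230). The only grey station is at (323,209). The look-alikes are blue at (294,164) and green at (305,260), (373,293) and (437,275). I'll confirm this in an enlarged crop and measure.

```bash
cat > h.py <<'E'
from rig import robot
import cv2,numpy as np
def ray(n,px,z):
    c=robot.get_calibration(n);E=np.array(c['extrinsics']);R,t=E[:3,:3],E[:3,3]
    o=-R.T@t;d=R.T@np.array([(px[0]-c['cx'])/c['fx'],(px[1]-c['cy'])/c['fy'],1.])
    return o+d*(z-o[2])/d[2]
def proj(n,p):
    c=robot.get_calibration(n);E=np.array(c['extrinsics']);q=E[:3,:3]@np.array(p)+E[:3,3]
    return np.array([c['fx']*q[0]/q[2]+c['cx'],c['fy']*q[1]/q[2]+c['cy']])
E
python3 - <<'E'
from h import *
im=np.load('pics/top0.npy');hsv=cv2.cvtColor(im,cv2.COLOR_RGB2HSV)
m=((hsv[...,1]<40)&(hsv[...,2]>150)).astype(np.uint8)*255
m=cv2.morphologyEx(m,cv2.MORPH_CLOSE,np.ones((3,3)))
for c in cv2.findContours(m,cv2.RETR_EXTERNAL,cv2.CHAIN_APPROX_NONE)[0]:
    if cv2.contourArea(c)<300: continue
    r=cv2.minAreaRect(c);(u,v)=r[0]
    if not(150<u<350 and 170<v<260):continue
    z=.055 if u<260 else .045
    B=np.array([ray('top',p,z)[:2] for p in cv2.boxPoints(r)])
    print(r,B.mean(0).round(4),[(round(np.linalg.norm(B[(i+1)%4]-B[i]),3),round(float(np.degrees(np.arctan2(*(B[(i+1)%4]-B[i])[::-1]))),1)) for i in range(4)])
a=cv2.resize(im[180:262,155:245],None,fx=6,fy=6,interpolation=cv2.INTER_CUBIC)[:492]
b=cv2.resize(im[185:235,300:348],None,fx=5,fy=5,interpolation=cv2.INTER_CUBIC)
o=np.zeros((492,790,3),np.uint8);o[:,:540]=a;o[:250,545:785]=b
cv2.imwrite('pics/crop0.png',o[:,:,::-1])
E
```

```text
((322.85137939453125, 208.3918914794922), (23.509056091308594, 23.509056091308594), 9.462322235107422) [ 0.5408 -0.2135] [(np.float64(0.073), -11.0), (np.float64(0.072), -100.6), (np.float64(0.073), 168.6), (np.float64(0.072), 79.5)]
((197.5133056640625, 219.8180389404297), (48.13765335083008, 56.8948974609375), 67.61986541748047) [0.5112 0.1696] [(np.float64(0.173), -68.1), (np.float64(0.149), -158.1), (np.float64(0.17), 111.6), (np.float64(0.148), 22.8)]
```

View pics/crop0.png

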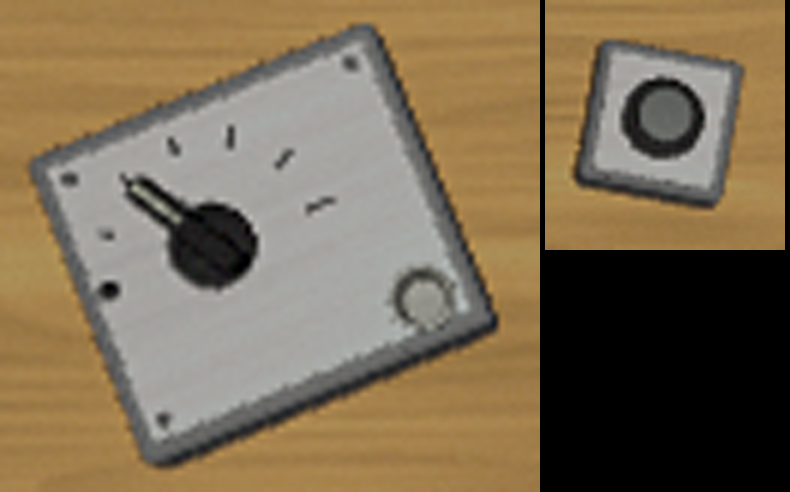

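The crop confirms it. The dot is at crop (110,290), tick 1 is bare at (108,235), and the lever covers tick 2, so the selector starts at speed 2. Ticks 3–6 lie clockwise, with tick 4 at (230,135). The station on the right is the grey one, with a round grey button in a black collar.

Next I'll get the axis and button from both views.

Run:
```python
from h import *
yaw=np.radians(22.3);R=np.array([[np.cos(yaw),-np.sin(yaw)],[np.sin(yaw),np.cos(yaw)]])
ax=np.array([.5112,.1696])+R@[.005,.022];print('axis from panel',ax)
f=lambda u,v:((u+.5)/6+155-.5,(v+.5)/6+180-.5)
print('hub',ray('top',f(212,245),.068)[:2])
# ticks directions about ax
for n,p in dict(dot=(110,290),t1=(108,235),t3=(173,147),t4=(230,135),t5=(284,158),t6=(320,207)).items():
    d=ray('top',f(*p),.055)[:2]-ax;print(n,np.degrees(np.arctan2(d[1],d[0])).round(1),np.linalg.norm(d).round(4))
d=ray('top',f(133,186),.091)[:2]-ax;print('tip',np.degrees(np.arctan2(d[1],d[0])).round(1),np.linalg.norm(d).round(4))
print('btn top',ray('top',((663.5-545)/5+299.5,118.5/5+184.5),.067)[:2])
im=np.load('pics/scene0.npy');hsv=cv2.cvtColor(im,cv2.COLOR_RGB2HSV)
m=((hsv[...,1]<40)&(hsv[...,2]>150)).astype(np.uint8)*255
m=cv2.morphologyEx(m,cv2.MORPH_CLOSE,np.ones((15,15)))
for c in cv2.findContours(m,cv2.RETR_EXTERNAL,cv2.CHAIN_APPROX_NONE)[0]:
    M=cv2.moments(c)
    if M['m00']<200: continue
    u,v=M['m10']/M['m00'],M['m01']/M['m00']
    if 195<u<390 and 180<v<245: print('scene',u,v,M['m00'],ray('scene',(u,v),.055 if u>290 else .045)[:2])
print('proj axis',proj('scene',[*ax,.068]),'btn',proj('scene',[.54,-.2145,.067]))
a=cv2.resize(im[170:255,190:390],None,fx=4,fy=4,interpolation=cv2.INTER_CUBIC)
for p in([*ax,.091],[.54,-.2145,.067]):
    q=proj('scene',p);cv2.circle(a,(int((q[0]-190+.5)*4),int((q[1]-170+.5)*4)),3,(255,0,0),-1)
cv2.imwrite('pics/crop1.png',a[:,:,::-1])
print('bottle',ray('top',(105,162),.15),'stake',ray('top',(238,118),.12))
```

```text
axis from panel [0.50747801 0.19185189]
hub [0.50754312 0.19058163]
dot 111.2 0.056
t1 81.8 0.0541
t3 22.0 0.0564
t4 -7.6 0.0585
t5 -37.7 0.0577
t6 -69.3 0.0573
tip 51.4 0.0437
btn top [ 0.5380011  -0.21213064]
scene 218.0690627202255 222.35271317829455 473.0 [ 0.53813316 -0.21498224]
scene 343.52778407802225 209.9168367732668 2204.5 [0.51096726 0.16712234]
proj axis [352.0601847  206.22875698] btn [217.42419276 218.59157021]
bottle [0.67125562 0.42298766 0.15      ] stake [0.80781252 0.04025223 0.12      ]
```

View pics/crop1.png

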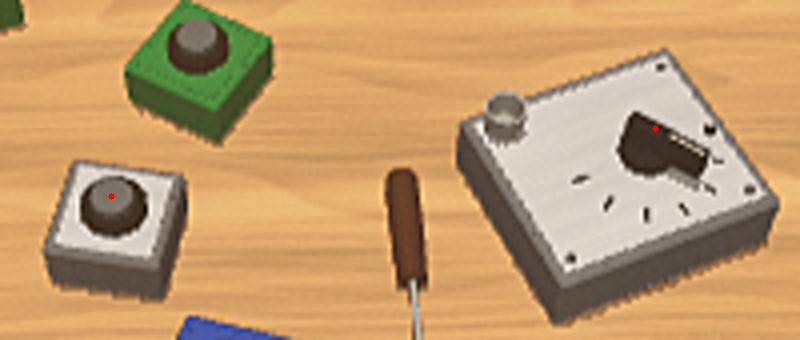

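Both views agree. The axis is about (0.5075, 0.191), box yaw is 22°, the lever is at world 52° (speed 2), and the button is at (0.538, -0.213). I'll move over the trailing side of the lever with the gripper closed.

>>> arm_command:
  rows: "-0.0283 0.0398 0 0 0;-0.0283 0.0398 0 0 0;-0.0283 0.0398 0 0 0;-0.0283 0.0398 0 0 0;-0.0283 0.0398 0 0 0;-0.0283 0.0398 0 0 0;-0.0283 0.0398 0 0 0;-0.0283 0.0398 0 0 0;-0.0283 0.0398 0 0 0;-0.0283 0.0398 0 0 0"

```text
clock: 1.35
tcp_pos: [0.5049, 0.2386, 0.245]
tcp_rot: [[0.327, 0.945, -0.0], [0.945, -0.327, -0.0], [-0.0, -0.0, -1.0]]
force: [1.3, 0.6, 0.1]
opening: -0.0002
```

>>> arm_command:
  rows: "0 0 0 0.165 0;0 0 0 0.165 0;0 0 0 0 0;0 0 0 0 0;0 0 0 0 0"

```text
clock: 1.98
tcp_pos: [0.5043, 0.2401, 0.2452]
tcp_rot: [[0.615, 0.789, -0.0], [0.789, -0.615, 0.0], [-0.0, -0.0, -1.0]]
force: [-1.0, -0.2, -0.6]
opening: 0.0001
```

>>> arm_command:
  rows: "0 0 0.04 0 0;0 0 0.04 0 0;0 0 0.04 0 0;0 0 0.025 0 0;0 0 0.01 0 0;0 0 0 0 0;0 0 0 0 0"

```text
clock: 2.85
tcp_pos: [0.5053, 0.2404, 0.0915]
tcp_rot: [[0.616, 0.788, 0.002], [0.788, -0.616, 0.001], [0.002, 0.001, -1.0]]
force: [0.8, 0.7, 0.2]
opening: -0.0001
```

Run:
```python
from h import *
o=[]
for n,(v,u) in dict(top=(170,130),scene=(160,300)).items():
    im=robot.grab_frame(n);o.append(cv2.resize(im[v:v+100,u:u+90+10],None,fx=4,fy=4,interpolation=cv2.INTER_CUBIC))
cv2.imwrite('pics/c2.png',np.hstack(o)[:,:,::-1]);s=robot.read_state();print(s['tcp_pos'],s['force'])
```

```text
[0.5051649  0.24040881 0.0914932 ] [ 0.87823732 -0.71261934 -0.65334368]
```

View pics/c2.png

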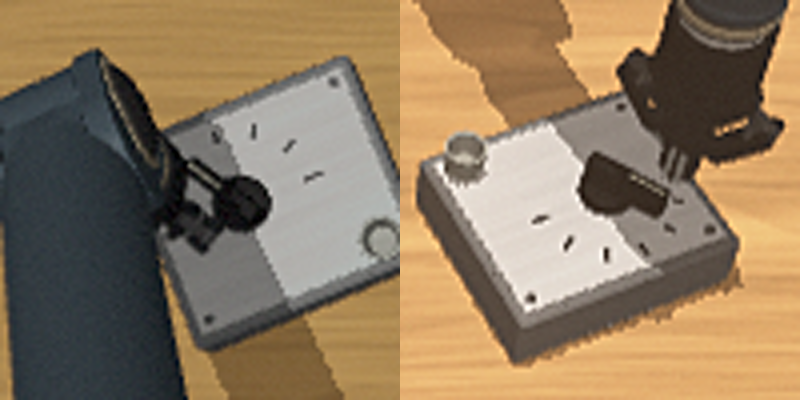

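>>> arm_command:
  rows: "0 0.007 0 0 0;0 0.006 0 0 0;0.0017 0.0037 0 0.1 0;0.0017 0.0037 0 0.1 0;0.0017 0.0037 0 0.1 0;0.0017 0.0037 0 0.1 0;0.0017 0.0037 0 0.1 0;0.0017 0.0037 0 0.1 0;0 0 0 0 0;0 0 0 0 0"

```text
clock: 4.2
tcp_pos: [0.536, 0.2212, 0.0904]
tcp_rot: [[0.953, 0.304, 0.0], [0.304, -0.953, 0.001], [0.0, -0.001, -1.0]]
force: [-0.9, 2.0, 0.3]
opening: 0.0
```

```bash
cat > c.py <<'E'
from h import *
import sys
o=[]
for n,(v,u) in dict(top=(170,140),scene=(160,300)).items():
    im=robot.grab_frame(n);o.append(cv2.resize(im[v:v+100,u:u+100],None,fx=4,fy=4,interpolation=cv2.INTER_CUBIC))
cv2.imwrite(sys.argv[1],np.hstack(o)[:,:,::-1]);s=robot.read_state()
x=s['tcp_rot'][:2,0];y=s['tcp_rot'][:2,1];q=s['tcp_pos'][:2]-[.5075,.1912]
print('ang',np.degrees(np.arctan2(x[1],x[0])),'r',q@x,'s',-q@y,s['tcp_pos'],s['force'],s['torque'])
E
python3 c.py pics/c3.png
```

```text
ang 17.66152446760402 r 0.03624939891271874 s 0.019946292643294533 [0.53598923 0.22120397 0.09038031] [-0.84496442  2.05466992  0.97392399] [0.37791208 0.13282081 0.07030039]
```

View pics/c3.png

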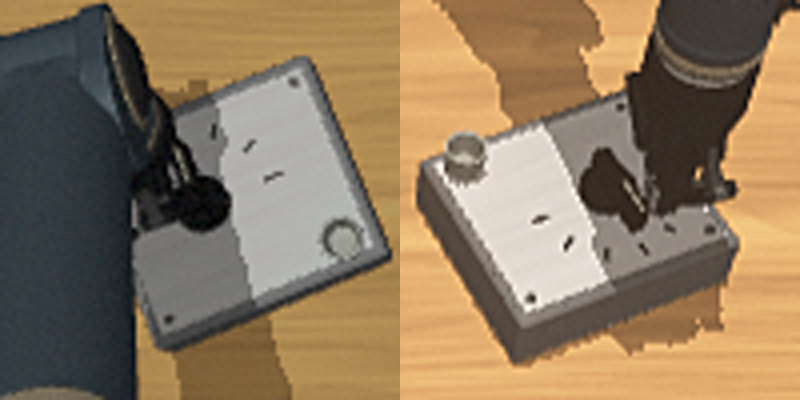

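Contact force is about 2 N and the box hasn't moved. The lever is near speed 3, so I'll continue one more click.

>>> arm_command:
  rows: "0.0015 0.0033 0 0.09 0;0.0015 0.0033 0 0.09 0;0.0015 0.0033 0 0.09 0;0.0015 0.0033 0 0.08 0;0 0 0 0 0;0 0 0 0 0"

```text
clock: 5.05
tcp_pos: [0.5441, 0.2088, 0.0903]
tcp_rot: [[0.999, -0.042, 0.0], [-0.042, -0.999, -0.0], [0.0, 0.0, -1.0]]
force: [-0.0, 0.2, 0.1]
opening: 0.0
```

```bash
python3 c.py pics/c4.png
```

```text
ang -2.4058476743878305 r 0.03580185694913134 s 0.01927275600736743 [0.54407932 0.20895289 0.09028398] [-0.41174571 -0.62982352  0.13281784] [ 0.0317617  -0.06634768  0.04960028]
```

View pics/c4.png

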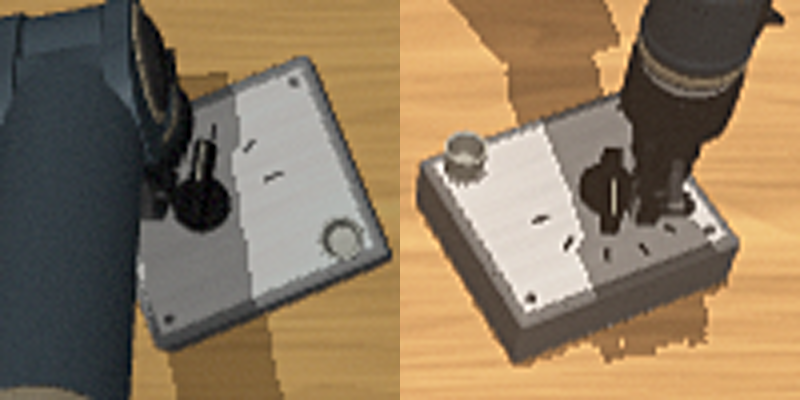

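The lever has snapped to tick 4 and the force has dropped to zero. I'll back off, lift, and look again from above once clear.

>>> arm_command:
  rows: "0 -0.006 0 0 0;0 -0.006 0 0 0;0 0 -0.04 0 0;0 0 -0.04 0 0;0 0 -0.04 0 0;0 0 0 0 0"

```text
clock: 5.9
tcp_pos: [0.5466, 0.2221, 0.2138]
tcp_rot: [[0.999, -0.042, 0.006], [-0.042, -0.999, 0.004], [0.006, -0.004, -1.0]]
force: [0.4, -0.3, -1.0]
opening: -0.0001
```

>>> arm_command:
  rows: "0.0013 0.048 0 0 0;0.0013 0.048 0 0 0;0.0013 0.048 0 0 0;0.0013 0.048 0 0 0;0.0013 0.048 0 0 0;0.0013 0.048 0 0 0;0.0013 0.048 0 0 0;0.0013 0.048 0 0 0;0.0013 0.048 0 0 0;0 0 0 0 0"

```text
clock: 7.15
tcp_pos: [0.5363, -0.2157, 0.2097]
tcp_rot: [[0.999, -0.05, -0.001], [-0.05, -0.999, -0.002], [-0.001, 0.002, -1.0]]
force: [-1.2, 0.1, -1.0]
opening: 0.0001
```

Run:
```python
from h import *
o=[]
for n,(v,u) in dict(top=(170,150),scene=(165,195)).items():
    im=robot.grab_frame(n);np.save(f'pics/{n}5.npy',im);o.append(cv2.resize(im[v:v+100,u:u+(90 if n=='top' else 110)],None,fx=4,fy=4,interpolation=cv2.INTER_CUBIC))
cv2.imwrite('pics/c5.png',np.hstack(o)[:,:,::-1]);s=robot.read_state();print(s['tcp_pos'],s['tcp_rot'][:2,0],s['force'])
```

```text
[ 0.5373835  -0.21083716  0.2092618 ] [ 0.99904987 -0.04354566] [-0.93485743  0.6058952  -0.89386276]
```

View pics/c5.png

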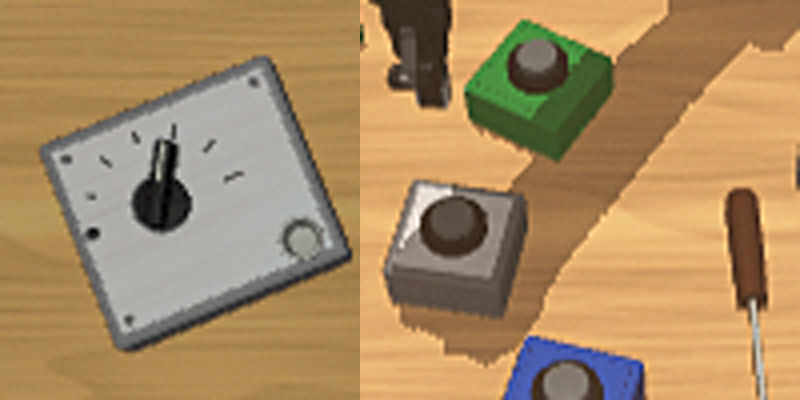

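The lever rests at tick 4: ticks 1–3 are bare on its left at crop (91,196), (105,161) and (137,137), and the box and tin are unmoved. Next I'll descend onto the button.

>>> arm_command:
  rows: "0.001 0.0015 0.04 0 0;0 0 0.04 0 0;0 0 0.033 0 0;0 0 0 0 0;0 0 0 0 0"

```text
clock: 7.88
tcp_pos: [0.5397, -0.2121, 0.0982]
tcp_rot: [[0.999, -0.041, 0.001], [-0.041, -0.999, -0.0], [0.001, -0.0, -1.0]]
force: [-0.3, 0.3, 0.3]
opening: 0.0001
```

>>> arm_command:
  rows: "0 0 0.006 0 0;0 0 0.005 0 0;0 0 0.003 0 0;0 0 0.002 0 0;0 0 0 0 0;0 0 0 0 0"

```text
clock: 8.62
tcp_pos: [0.5387, -0.2128, 0.0813]
tcp_rot: [[0.999, -0.043, 0.0], [-0.043, -0.999, 0.0], [0.0, -0.0, -1.0]]
force: [0.7, 0.5, -0.5]
opening: 0.0004
```

>>> arm_command:
  rows: "0 0 0.002 0 0;0 0 0.002 0 0;0 0 0.001 0 0;0 0 0 0 0;0 0 0 0 0"

```text
clock: 9.25
tcp_pos: [0.5388, -0.2129, 0.0765]
tcp_rot: [[0.999, -0.043, 0.0], [-0.043, -0.999, -0.0], [0.0, 0.0, -1.0]]
force: [-0.9, 0.2, 4.4]
opening: 0.0002
```

>>> arm_command:
  rows: "0 0 0.001 0 0;0 0 0.001 0 0;0 0 0 0 0;0 0 0 0 0"

```text
clock: 9.75
tcp_pos: [0.5389, -0.2129, 0.0751]
tcp_rot: [[0.999, -0.043, 0.001], [-0.043, -0.999, 0.0], [0.001, -0.0, -1.0]]
force: [-2.0, 0.5, 9.8]
opening: 0.0001
```

>>> arm_command:
  rows: "0 0 0.001 0 0;0 0 0 0 0;0 0 0 0 0"

```text
clock: 10.12
tcp_pos: [0.5389, -0.2129, 0.0749]
tcp_rot: [[0.999, -0.043, 0.001], [-0.043, -0.999, 0.001], [0.001, -0.001, -1.0]]
force: [-3.5, 1.9, 15.8]
opening: 0.0002
```

>>> arm_command:
  rows: "0 0 -0.004 0 0;0 0 -0.01 0 0;0 0 -0.04 0 0;0 0 -0.04 0 0;0 0 -0.04 0 0;-0.04 0 0 0 0;-0.04 0 0 0 0;-0.03 0.03 0 0 0;0 0.05 0 0 0;0 0 0 0 0"

```text
clock: 11.38
tcp_pos: [0.4239, -0.2915, 0.2077]
tcp_rot: [[0.999, -0.05, 0.0], [-0.05, -0.999, -0.002], [0.0, 0.002, -1.0]]
force: [0.3, 0.4, -0.1]
opening: -0.0003
```

Run:
```python
from h import *
o=[]
for n,(v,u,w) in dict(top=(170,150,190),scene=(0,0,0)).items():
    im=robot.grab_frame(n)
    if n=='top': o=cv2.resize(im[v:v+100,u:u+w],None,fx=4,fy=4,interpolation=cv2.INTER_CUBIC)
    a=np.load(f'pics/{n}0.npy')
    cv2.imwrite(f'pics/{n}6.png',im[:,:,::-1])
cv2.imwrite('pics/c6.png',o[:,:,::-1]);s=robot.read_state();print(s['clock'],s['tcp_pos'],s['force'])
```

```text
11.475 [ 0.4250001  -0.28783884  0.20694413] [-0.39040107  0.08203612 -0.37549786]
```

View pics/c6.png

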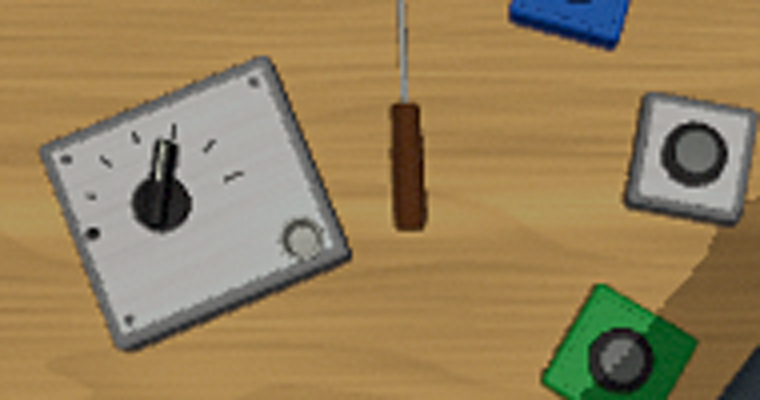

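View pics/scene6.png

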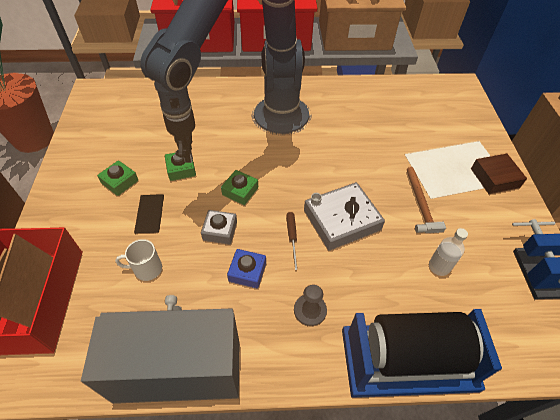

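The button hit its stop: the force rose from 9.8 to 15.8 N over only 0.2 mm. It is back up, the lever rests at tick 4, nothing else has moved, and the arm is clear. I'll hand in.

```bash
python3 -c "
from rig import robot
print(robot.finish_job())"
```

```text
the job is handed in; nothing more can be done
None
```

The tumble polisher is set to speed 4 and its start button has been pressed and released. I handed the job in at about 11.5 s on the robot's clock.

- **Selector:** It started at speed 2. I pushed the lever two clicks clockwise with the closed fingertip, about 2 N where I read it. It then snapped ahead on its own and rests at the fourth tick, with ticks 1 to 3 bare behind it.
- **Start button:** I pressed the grey station's button to its stop. The force rose from 9.8 to 15.8 N over the last 0.2 mm, which shows it was fully down, and then I released it. In the last picture it looks up, although no camera reading measured its height.
- **Everything else:** In the last pictures both boxes, the tin, the other bystanders and the blue and green look-alikes look to be where they started. The gripper is free about 0.2 m above the bench, with no contact force.

None of these checks failed or disagreed.

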